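# Open the larger storage box's lid to its stop

### The arm

A 6-joint arm with a two-finger parallel gripper is mounted at the origin on the work surface. World frame = base frame: x ahead of the robot, y to its left, z up, the work surface at z = 0. Lengths are in m, angles in degrees, forces in N, time in s.
With the tool pointing down it reaches from about 0.275 to 0.825 m from the base axis. Payload 4.9 kg.
Tool frame: the origin (TCP) lies at the very end of the fingers, on their centre line; the grasp point (between the pads) lies 19 mm behind it; z points along the fingers, y is the line along which they close (so a half turn about z gives the same grasp; the last joint's range is limited). The gripper opens to 85 mm and grips with 20 to 120 N. Pads are 22 mm wide; open, the fingers measure 114 mm over their backs; the gripper's body (76 mm by 85 mm) begins 54 mm behind the grasp point. The pads swing forward as they close: fully open they stand 13 mm farther back than shut.
Start: joints at [66.452, 18.69, -11.035, 60.275, 0, 82.311], TCP at [0.15, 0.529, 0.231] pointing down, gripper open.
Joint ranges: [-152.03, 152.03], [-55.5, 102.48], [-74.3, 77.21], [-110.64, 120.58], [-84.22, 78.4], [-180, 180]. Speed limits (degrees/s): [147.25, 147.25, 180, 180, 180, 180].

### API

Orientations are given as [roll, pitch, yaw] about the fixed x, y, z axes, in that order (R = Rz(yaw) Ry(pitch) Rx(roll)).
In Python, from bench import get_state, read_camera, camera_model, finish_job, find_in, silhouettes, tip_of gives the robot as it stands.
- The arm moves only by the tool step_arm, never from a script. Its argument "moves" is a list of rows, each an object with "xyz": the shift along the tool's x, y, z in m, a list of three; "turn": the turn, a rotation vector about the tool's x, y, z in degrees, a list of three; "hand": the opening, from 0 (shut) to 1 (fully open). In form: [{"xyz": [x, y, z], "turn": [rx, ry, rz], "hand": hand}, ...]. A call has 1 to 5 rows; each row is the pose to reach, as a shift and turn from the pose commanded when the call began, along the tool's axes at that moment; what a row does not reach only later rows make up. A row lasts 1/12 s, in which the tool goes at most 41.7 mm and 7.16 degrees, less where a joint would pass 70% of its speed; a pose out of reach is approached as far as the arm can. A call with a gripper value outside its range is refused whole. The fingers move at their own pace and stop on an object; "grip_force" is the grip in N (left out, the last holds). Time passes only in rows, so rows that repeat a pose let the fingers close. It gives the time, the measured TCP pose, the force, the opening and the grip force at its end, in the units of the state.
- get_state(): the state, without advancing time (a new reading comes with each control period).
- read_camera(name): name is "side" or "top" or "wrist"; returns the picture (384x512x3 uint8, red, green, blue); there is no depth.
- camera_model(name): a dict with "K" (3x3 intrinsics, pixels), "D" ([k1, k2, p1, p2, k3] as OpenCV has them; the pictures are not rectified), "rvec" (rotation vector, rad) and "tvec" (3), from world to camera coordinates, as OpenCV has them. Camera axes: x right, y down, z forward; pixel columns grow to the right and rows downward; lengths in m; the calibration is good to about 2 mm. A picture is of the moment at which its call begins: read the wrist's pose just before it. camera_model takes no time and is no camera call; for the wrist camera it gives the pose at the moment of the call.
- finish_job(): hands the job in; it is judged then, once.
Trained networks look in the newest picture that a camera, given by its name, has taken for a name from the list of things; names that differ only in an ending like _2 or _b are one class to them, and where a whole thing is asked for, a point or a joint stands for the part that bears it (a point fixed in the world has none). Each returns a list of dicts, best first, with "score" (0 to 1); they miss things now and then, are a little off and sometimes report something else, mostly with a low value. They report only what shows in the picture. A call takes as long as a camera call.
- find_in(camera, thing): "box" ([left, top, width, height] in pixels, round what is visible of it).
- silhouettes(camera, thing): "mask" (384x512 bool, what is visible of it) and "box" ([left, top, width, height] in pixels, round what is visible of it).
- tip_of(camera, thing): "at" ([column, row] in pixels: a listed point, or the origin of a listed thing).
The state is a dict: "t": time; "joints": joint angles; "qvel": joint speeds; "joint_efforts": joint torques, N m; "tool_pos": TCP position; "eef_rot": TCP orientation; "wrist_force": force on the tool from outside, world axes, zero at the start; "moment": the same for the moment, N m; "grip_width": finger opening in m; "finger_force": force on a finger pad.
Only numpy, scipy, OpenCV 4.12 (cv2) and the standard library are available. Lean on these libraries where they do the work, as an engineer would, in place of code of your own. Each camera call takes 0.05 s, during which the arm holds its last target. There are 200 camera calls.

### The job

Two orange boxes stand on the granite with their swing lids half open. Swing the lid of the larger box right back until it meets its stop, without forcing it past, and leave it standing there so that the box can be filled. Leave the smaller box's lid as it is.

Things in the scene. Friction and masses are not known exactly. Their poses are not given: they have to be found in the camera images.
- large_lid (a joint): Hinge angle of the larger box's lid, rad: 0 is shut flat on the rim, it grows as the lid opens; the stop is at 1.83 (105 degrees, leaning a little past upright), and gives by a few degrees if forced. It starts between 0.75 and 1.15. The hinge is stiff: the lid stays where it is left and takes 2 to 4 N at its free edge to move; pushing the edge up and over along its arc is easiest.
- large_hinge (a point): Middle of the larger box's hinge line, on its far rim at z = 0.095. Fixed to the box: x points level from the box's front to its hinge side (the way the lid opens), y along the hinge, z up. Translucent orange box, 120 mm deep, 150 wide along the hinge, 75 high, turned up to 0.55 rad either way, fixed on a granite slab 20 mm thick.
- large_lid_edge (a point): Middle of the free edge of the larger box's lid, on its underside, 120 mm from the hinge line. The lid is a plate 120 by 150 mm, 5 mm thick, with a low thumb lip (10 mm high) on its outer face at this edge. The space in front of and under the raised edge is free. Loose bulbs and a plug, up to 55 mm tall, stand on the slab before the boxes.
- small_lid_edge (a point): Middle of the free edge of the smaller box's lid, on its underside. That box is of the same orange plastic and build, 80 mm deep, 100 mm wide, 50 mm high, its lid also half open and stiff. It stands to the left or right of the larger one.

How it is judged (in metres and radians):
At the end, for the whole second after the job is handed in: The larger box's lid stands still at its stop: hinge angle over 1.65 rad (within 10 degrees of the stop at 1.83). The smaller lid's edge is within 20 mm of where it started (value of joint large_lid above 1.65 rad and velocity of joint large_lid between -0.1 and 0.1 rad/s and distance of small_lid_edge from where it was at the start of the episode below 0.02 m); the robot touches nothing.
It fails at once if the smaller box's lid is moved by more than 20 mm (distance of small_lid_edge from where it was at the start of the episode above 0.02 m).
It fails at once if the larger lid is forced more than 12 degrees past its stop (value of joint large_lid above 2.05 rad).
It also fails if it takes over 32 s, if anything falls off the work surface, if the arm or the gripper's body presses on something with over 40 N, if the wrist force passes 120 N, or if a joint passes its speed limit or range.

## Working session

There is one attempt and no reset: what is moved stays moved. The work goes in short steps, Python scripts to look and compute and a tool call to move; the robot and the scene stay as the last step left them, time stands still between calls to the robot, and variables do not carry over. Pictures are saved under pics/ and viewed, at most 10 in all, crops included, and the job is handed in when it is done.

Besides the shell and the picture viewer there is one more tool, called after ">>>" in YAML: its name, and indented under it one key for each argument. step_arm: Moves the arm, as the interface text tells. Its arguments: {"type":"object","properties":{"moves":{"type":"array","items":{"type":"object","properties":{"xyz":{"type":"array","items":{"type":"number"}},"turn":{"type":"array","items":{"type":"number"}},"hand":{"type":"number"}}}},"grip_force":{"type":"number"}},"required":["moves"]}

```bash
mkdir -p pics; cat > h.py <<'E'
import numpy as np, cv2
from bench import *
def cam(n):
    m=camera_model(n); R=cv2.Rodrigues(np.array(m["rvec"],float))[0]; t=np.array(m["tvec"],float).ravel()
    return np.array(m["K"],float),np.array(m["D"],float),R,t
def ray(n,p):
    K,D,R,t=cam(n); u=cv2.undistortPoints(np.array([[p]],float),K,D).ravel()
    d=R.T@np.array([u[0],u[1],1]); return -R.T@t,d/np.linalg.norm(d)
def onz(n,p,z):
    o,d=ray(n,p); return o+d*(z-o[2])/d[2]
def tri(obs):
    A=np.zeros((3,3));b=np.zeros(3);rs=[ray(n,p) for n,p in obs]
    for o,d in rs:
        M=np.eye(3)-np.outer(d,d);A+=M;b+=M@o
    x=np.linalg.solve(A,b); return x,[np.linalg.norm((np.eye(3)-np.outer(d,d))@(x-o)) for o,d in rs]
def proj(n,X):
    K,D,R,t=cam(n); return cv2.projectPoints(np.array(X,float).reshape(-1,3),cv2.Rodrigues(R)[0],t,K,D)[0].reshape(-1,2)
E
python3 - <<'E'
from h import *
np.set_printoptions(precision=3,suppress=True)
ims=[]
for n in ["side","top"]:
    im=read_camera(n); ims.append(im)
    print(n,ray(n,(256,192)))
    for th in ["large_hinge","large_lid_edge","small_lid_edge"]:
        print(th,[(np.round(r["at"],1),round(r["score"],2)) for r in tip_of(n,th)[:3]])
    for th in ["large_lid","small_lid_edge"]:
        print(th,[(np.round(r["box"]),round(r["score"],2)) for r in find_in(n,th)[:3]])
im=read_camera("wrist")
for n,i in zip(["side","top","wrist"],ims+[im]): cv2.imwrite(f"pics/{n}0.png",i[...,::-1])
E
```

```text
side (array([ 0.086, -0.529,  0.632]), array([ 0.49 ,  0.626, -0.607]))
large_hinge []
large_lid_edge [(array([192.8, 118.7]), 0.69)]
small_lid_edge [(array([253.3, 191.4]), 0.98)]
large_lid [(array([189., 102.,  48.,  61.]), 0.6)]
small_lid_edge [(array([249., 178.,  38.,  52.]), 0.83)]
top (array([ 0.396, -0.012,  0.958]), array([ 0.14 ,  0.017, -0.99 ]))
large_hinge [(array([159.9, 163.6]), 0.68)]
large_lid_edge [(array([133. , 197.8]), 0.66)]
small_lid_edge [(array([261.1, 204.3]), 0.77)]
large_lid [(array([101., 149.,  95.,  61.]), 0.87)]
small_lid_edge [(array([241., 181.,  49.,  33.]), 0.69)]
```

View pics/side0.png

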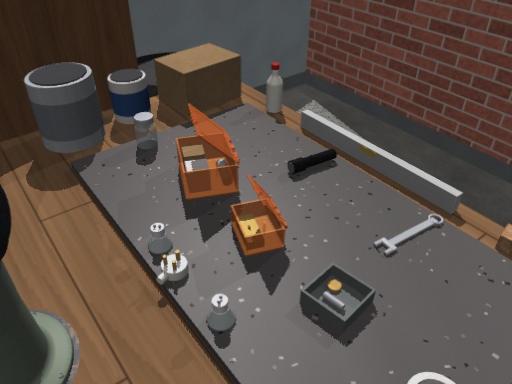

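View pics/top0.png

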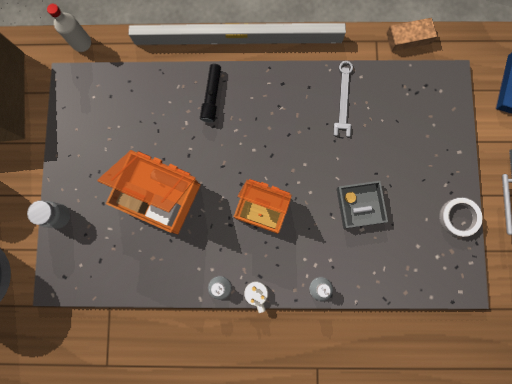

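The larger box is the left one in the top view (hinge near (160,164), free edge around (133,198)). The smaller box is to its right, with its lid edge near (261,204).

```bash
python3 - <<'E'
from h import *
np.set_printoptions(precision=3,suppress=True)
E,e=tri([("side",(192.8,118.7)),("top",(133,197.8))]);print("edge",E,e)
S,e=tri([("side",(253.3,191.4)),("top",(261.1,204.3))]);print("small",S,e)
H=onz("top",(159.9,163.6),0.095);print("hinge",H, np.linalg.norm(E-H))
# box rim corners guess from top view: front-left(108,197) front-right(180,232) back-right(198,186)
for p in [(108,197),(180,232),(198,186),(140,153)]: print(p,onz("top",p,0.095))
a=cv2.imread("pics/top0.png")[130:250,80:310]; b=cv2.imread("pics/side0.png")[90:260,160:310]
a=cv2.resize(a,None,fx=2.6,fy=2.6,interpolation=3); b=cv2.resize(b,None,fx=1.7,fy=1.7,interpolation=3)
c=np.zeros((a.shape[0]+b.shape[0],max(a.shape[1],b.shape[1]),3),np.uint8)
c[:a.shape[0],:a.shape[1]]=a;c[a.shape[0]:,:b.shape[1]]=b;print(c.shape)
cv2.imwrite("pics/c.png",c)
E
```

```text
edge [0.497 0.228 0.18 ] [np.float64(0.0032291935094037423), np.float64(0.0032291935094036963)]
small [ 0.488 -0.008  0.13 ] [np.float64(0.0007620954188511843), np.float64(0.0007620954188511885)]
hinge [0.577 0.203 0.095] 0.11952188552446903
(108, 197) [0.507 0.308 0.095]
(180, 232) [0.436 0.156 0.095]
(198, 186) [0.53  0.122 0.095]
(140, 153) [0.6   0.245 0.095]
(601, 598, 3)
```

View pics/c.png

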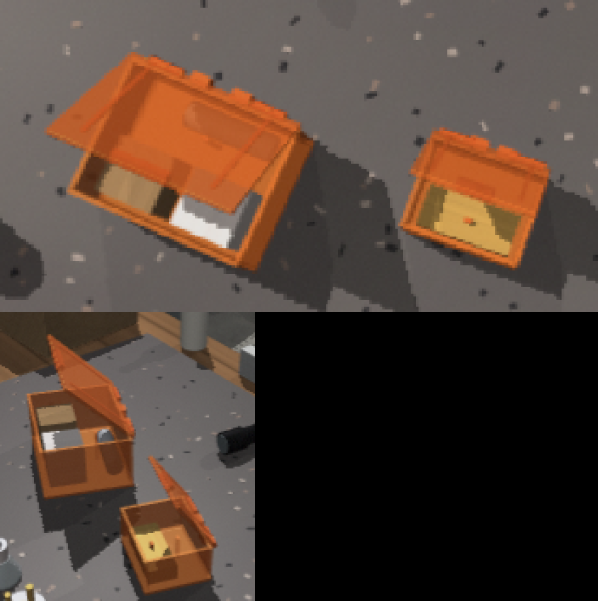

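View pics/wrist0.png

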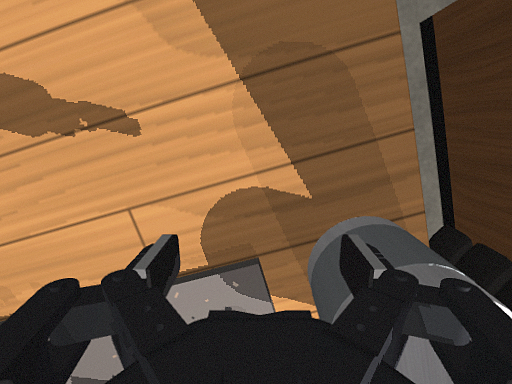

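```bash
cat > fit.py <<'E'
from h import *
from scipy.optimize import least_squares
from scipy.spatial.transform import Rotation as Rn
np.set_printoptions(precision=3,suppress=True)
def pts(p):
    x,y,a,th=p; c,s=np.cos(th),np.sin(th)
    L=np.array([[-.12,.075,0],[-.12,-.075,0],[0,.075,0],[-.12*c,.075,.12*s],[-.12*c,-.075,.12*s]])
    return L@Rn.from_euler('z',a).as_matrix().T+[x,y,.095]
E
python3 - <<'E'
from fit import *
px=np.array([[108,204],[176,232],[131,153],[98,181],[169,211.5]],float)
f=lambda p:np.r_[(proj("top",pts(p))-px).ravel(),(proj("side",pts(p)[3:4])-[188.5,105]).ravel()]
r=least_squares(f,[.57,.2,-.4,.95],loss="soft_l1");print(r.x,f(r.x))
np.save("p.npy",r.x)
p=r.x;u=np.array([np.cos(p[2]),np.sin(p[2]),0]);H=np.array([p[0],p[1],.095])
print("u",u,"edge",H-.12*np.cos(p[3])*u+[0,0,.12*np.sin(p[3])])
s=get_state();print(s["tool_pos"],s["eef_rot"],s["wrist_force"],s["grip_width"])
R=Rn.from_euler('xyz',s["eef_rot"],degrees=True).as_matrix();print(R)
E
```

```text
[ 0.575  0.194 -0.381  0.798] [-0.68   0.313 -2.338 -0.113  0.383 -1.565  0.873  0.321  2.846 -0.161
 -1.82  -1.054]
u [ 0.928 -0.372  0.   ] edge [0.498 0.225 0.181]
[0.15  0.529 0.231] [179.999   0.002 164.139] [-0.413 -0.486 -0.362] 0.08555253197597036
[[-0.962  0.273  0.   ]
 [ 0.273  0.962  0.   ]
 [-0.     0.    -1.   ]]
```

>>> step_arm:
  moves:
    - {"xyz":[-0.04,-0.02,-0.03],"turn":[0,0,0],"hand":0}
    - {"xyz":[-0.07,-0.04,-0.04],"turn":[0,0,2],"hand":0}
    - {"xyz":[-0.105,-0.058,-0.04],"turn":[0,0,3],"hand":0}
    - {"xyz":[-0.14,-0.076,-0.04],"turn":[0,0,4.5],"hand":0}
    - {"xyz":[-0.175,-0.095,-0.04],"turn":[0,0,6],"hand":0}

```text
t: 1.07
tool_pos: [0.2935, 0.3892, 0.272]
eef_rot: [179.9, 0.0, 158.1]
wrist_force: [1.0, -0.4, -1.0]
grip_width: 0.026
finger_force: 0.0
```

>>> step_arm:
  moves:
    - {"xyz":[-0.037,-0.015,0],"turn":[0,0,0],"hand":0}
    - {"xyz":[-0.074,-0.03,0],"turn":[0,0,0],"hand":0}
    - {"xyz":[-0.11,-0.045,0.01],"turn":[0,0,0],"hand":0}
    - {"xyz":[-0.147,-0.06,0.03],"turn":[0,0,0],"hand":0}
    - {"xyz":[-0.18,-0.076,0.05],"turn":[0,0,0],"hand":0}

```text
t: 1.48
tool_pos: [0.4315, 0.2535, 0.2233]
eef_rot: [179.9, 0.1, 158.1]
wrist_force: [0.6, 1.3, -0.1]
grip_width: 0.0001
finger_force: 0.0
```

>>> step_arm:
  moves:
    - {"xyz":[0,0,0.03],"turn":[0,0,0],"hand":0}
    - {"xyz":[0,0,0.06],"turn":[0,0,0],"hand":0}
    - {"xyz":[0,0,0.06],"turn":[0,0,0],"hand":0}

```text
t: 1.73
tool_pos: [0.4262, 0.2524, 0.1579]
eef_rot: [-179.6, -0.4, 158.0]
wrist_force: [-0.8, -1.1, -0.6]
grip_width: -0.0
finger_force: 0.0
```

```bash
python3 - <<'E'
from fit import *
p=np.load("p.npy");R=Rn.from_euler('z',p[2]).as_matrix()
s=get_state();print(s["tool_pos"],s["eef_rot"],s["wrist_force"],R.T@(np.array(s["tool_pos"])-[p[0],p[1],.095]))
a=read_camera("side")[60:260,110:310];b=read_camera("top")[130:260,60:260]
a=cv2.resize(a,(400,400),interpolation=3);b=cv2.resize(b,(400,260),interpolation=3)
c=np.zeros((400,800,3),np.uint8);c[:,:400]=a;c[:260,400:]=b;cv2.imwrite("pics/d.png",c[...,::-1])
E
```

```text
[0.426 0.252 0.158] [-179.648   -0.368  158.018] [-0.838 -1.096 -0.571] [-0.16  -0.002  0.063]
```

View pics/d.png

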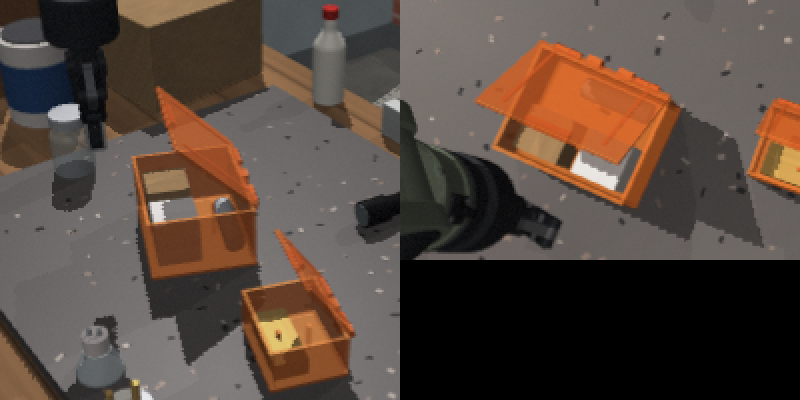

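The fingers stand upright in front of the lid's middle, with the tip below the free edge. Now I push.

>>> step_arm:
  moves:
    - {"xyz":[-0.02,0,0],"turn":[0,0,0],"hand":0}
    - {"xyz":[-0.04,0,0],"turn":[0,0,0],"hand":0}
    - {"xyz":[-0.055,0,0],"turn":[0,0,0],"hand":0}
    - {"xyz":[-0.065,0,0],"turn":[0,0,0],"hand":0}
    - {"xyz":[-0.075,0,0],"turn":[0,0,0],"hand":0}

```text
t: 2.25
tool_pos: [0.4986, 0.2282, 0.165]
eef_rot: [179.9, -0.1, 158.2]
wrist_force: [-5.1, 1.6, 4.7]
grip_width: 0.0005
finger_force: 2.6
```

>>> step_arm:
  moves:
    - {"xyz":[-0.01,0,-0.002],"turn":[0,0,0],"hand":0}
    - {"xyz":[-0.02,0,-0.005],"turn":[0,0,0],"hand":0}
    - {"xyz":[-0.03,0,-0.007],"turn":[0,0,0],"hand":0}
    - {"xyz":[-0.04,0,-0.01],"turn":[0,0,0],"hand":0}

```text
t: 2.58
tool_pos: [0.5369, 0.2121, 0.1739]
eef_rot: [180.0, 0.1, 158.2]
wrist_force: [-1.5, 0.6, 1.2]
grip_width: -0.0004
finger_force: 1.1
```

```bash
cat > st.py <<'E'
from fit import *
import sys
p=np.load("p.npy");R=Rn.from_euler('z',p[2]).as_matrix()
s=get_state();print(s["t"],s["eef_rot"],"F",R.T@s["wrist_force"],"box",R.T@(np.array(s["tool_pos"])-[p[0],p[1],.095]))
a=read_camera("side")[60:260,110:310];b=read_camera("top")[130:260,60:260]
a=cv2.resize(a,(400,400),interpolation=3);b=cv2.resize(b,(400,260),interpolation=3)
c=np.zeros((400,800,3),np.uint8);c[:,:400]=a;c[:260,400:]=b;cv2.imwrite(sys.argv[1],c[...,::-1])
E
python3 st.py pics/e.png
```

```text
2.5833 [179.957   0.06  158.185] F [-1.636 -0.032  1.16 ] box [-0.042  0.002  0.079]
```

View pics/e.png

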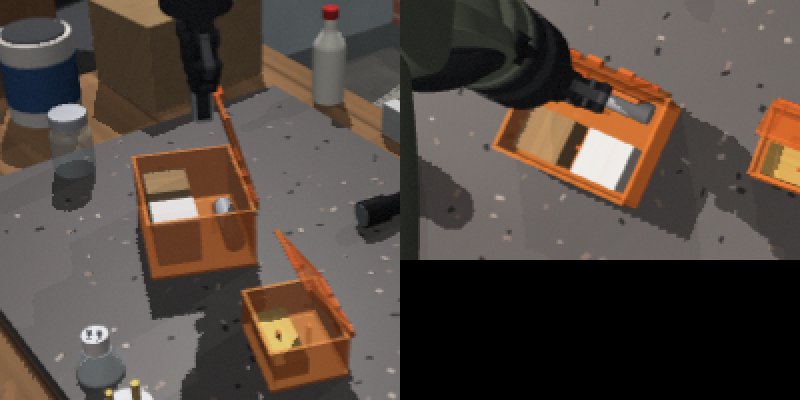

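The lid is following the fingers and is now steep, about 75 degrees. I'll continue gently.

>>> step_arm:
  moves:
    - {"xyz":[-0.01,0,0],"turn":[0,0,0],"hand":0}
    - {"xyz":[-0.02,0,0],"turn":[0,0,0],"hand":0}
    - {"xyz":[-0.03,0,0],"turn":[0,0,0],"hand":0}
    - {"xyz":[-0.038,0,0],"turn":[0,0,0],"hand":0}

```text
t: 3.02
tool_pos: [0.5727, 0.1974, 0.1744]
eef_rot: [179.9, 0.1, 158.1]
wrist_force: [-2.6, 0.1, 1.2]
grip_width: 0.0
finger_force: 1.0
```

>>> step_arm:
  moves:
    - {"xyz":[-0.004,0,0],"turn":[0,0,0],"hand":0}
    - {"xyz":[-0.006,0,0],"turn":[0,0,0],"hand":0}
    - {"xyz":[-0.006,0,0],"turn":[0,0,0],"hand":0}

```text
t: 3.27
tool_pos: [0.5768, 0.1952, 0.1722]
eef_rot: [-180.0, -0.0, 158.1]
wrist_force: [-0.5, -0.5, -0.1]
grip_width: -0.0001
finger_force: 0.0
```

```bash
python3 st.py pics/f.png
```

```text
3.2667 [-179.964   -0.027  158.127] F [-0.304 -0.636 -0.139] box [0.001 0.001 0.077]
```

View pics/f.png

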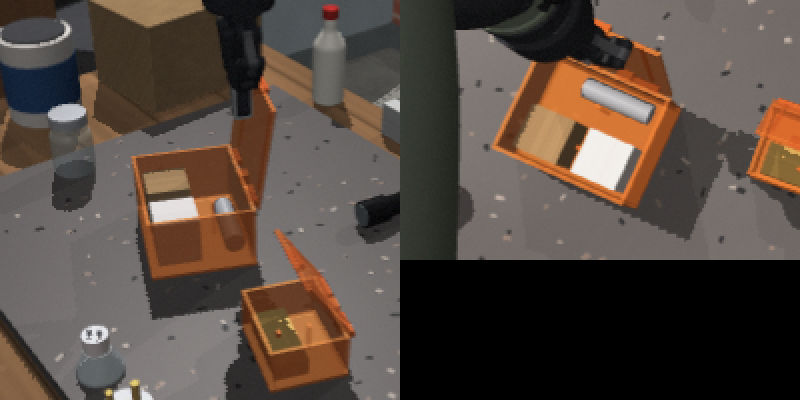

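The lid has gone past upright. I'll feel for the stop in small steps.

>>> step_arm:
  moves:
    - {"xyz":[-0.003,0,0],"turn":[0,0,0],"hand":0}
    - {"xyz":[-0.005,0,0],"turn":[0,0,0],"hand":0}
    - {"xyz":[-0.005,0,0],"turn":[0,0,0],"hand":0}

```text
t: 3.62
tool_pos: [0.581, 0.1936, 0.1722]
eef_rot: [-180.0, -0.1, 158.1]
wrist_force: [-1.5, -0.2, -0.3]
grip_width: 0.0001
finger_force: 0.7
```

>>> step_arm:
  moves:
    - {"xyz":[-0.003,0,0],"turn":[0,0,0],"hand":0}
    - {"xyz":[-0.003,0,0],"turn":[0,0,0],"hand":0}

```text
t: 3.78
tool_pos: [0.5843, 0.1924, 0.1726]
eef_rot: [-180.0, -0.0, 158.1]
wrist_force: [-1.2, 1.0, -0.6]
grip_width: -0.0
finger_force: 0.8
```

>>> step_arm:
  moves:
    - {"xyz":[-0.003,0,0],"turn":[0,0,0],"hand":0}
    - {"xyz":[-0.003,0,0],"turn":[0,0,0],"hand":0}

```text
t: 3.95
tool_pos: [0.5856, 0.1919, 0.1725]
eef_rot: [180.0, -0.2, 158.2]
wrist_force: [-5.4, 2.8, 1.5]
grip_width: -0.0002
finger_force: 3.2
```

```bash
python3 st.py pics/g.png; python3 - <<'E'
from fit import *
p=np.load("p.npy")
for n in ["side","top"]:
    t=tip_of(n,"large_lid_edge"); print(n,[(r["at"],r["score"]) for r in t[:2]])
    for th in (1.65,1.75,1.83,1.95):
        q=p.copy();q[3]=th;P=pts(q)[3:];print(th,P.mean(0),proj(n,[P.mean(0),*P]).ravel())
E
```

```text
3.95 [179.993  -0.206 158.162] F [-6.038  0.622  1.494] box [0.01  0.002 0.078]
side [([241.4, 101.0], 0.72)]
1.65 [0.584 0.191 0.215] [233.519  99.555 225.916  85.729 242.123 115.208]
1.75 [0.595 0.186 0.213] [238.88   99.577 230.991  85.794 247.802 115.175]
1.83 [0.604 0.183 0.211] [243.078  99.963 234.971  86.198 252.243 115.533]
1.95 [0.617 0.178 0.206] [249.154 101.14  240.741  87.378 258.656 116.695]
top [([158.0, 139.3], 0.67)]
1.65 [0.584 0.191 0.215] [150.791 146.216 113.503 131.359 188.766 161.347]
1.75 [0.595 0.186 0.213] [153.692 140.482 116.525 125.733 191.54  155.503]
1.83 [0.604 0.183 0.211] [156.08  136.127 119.048 121.478 193.787 151.048]
1.95 [0.617 0.178 0.206] [159.721 130.07  122.949 115.588 197.154 144.819]
```

View pics/g.png

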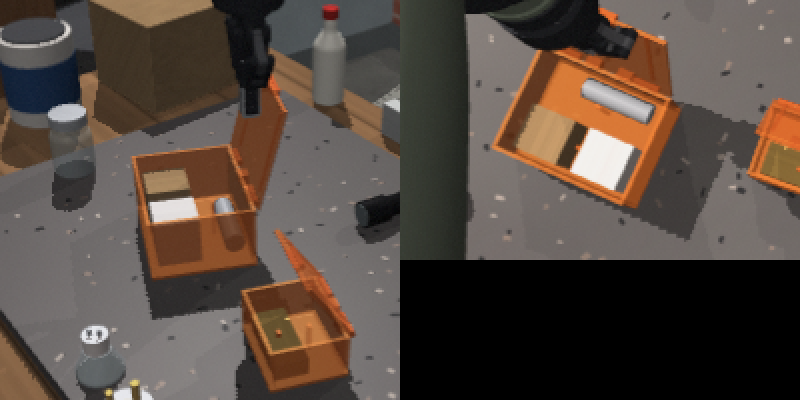

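Force is up to 6 N, and the lid corner at (252,114) in the side view matches 1.83, so the lid is at its stop. I'll retreat.

>>> step_arm:
  moves:
    - {"xyz":[0.015,0,0],"turn":[0,0,0],"hand":0}
    - {"xyz":[0.04,0,0],"turn":[0,0,0],"hand":0}
    - {"xyz":[0.07,0,0],"turn":[0,0,0],"hand":0}
    - {"xyz":[0.1,0,0],"turn":[0,0,0],"hand":0}
    - {"xyz":[0.13,0,-0.01],"turn":[0,0,0],"hand":0}

```text
t: 4.57
tool_pos: [0.4652, 0.2395, 0.1817]
eef_rot: [-179.9, -0.0, 158.1]
wrist_force: [-0.6, -0.5, 0.1]
grip_width: 0.0002
finger_force: 0.0
```

>>> step_arm:
  moves:
    - {"xyz":[0.02,0,-0.03],"turn":[0,0,0],"hand":0}
    - {"xyz":[0.03,0,-0.06],"turn":[0,0,0],"hand":0}
    - {"xyz":[0.03,0,-0.06],"turn":[0,0,0],"hand":0}
    - {"xyz":[0.03,0,-0.06],"turn":[0,0,0],"hand":0}

```text
t: 4.9
tool_pos: [0.4403, 0.2518, 0.2453]
eef_rot: [179.8, 0.3, 158.2]
wrist_force: [-0.0, -1.1, -1.0]
grip_width: 0.0003
finger_force: 0.0
```

```bash
python3 st.py pics/i.png; python3 - <<'E'
from h import *
for n in ["side","top"]:
    for k in ["large_lid_edge","small_lid_edge"]: print(n,k,[(r["at"],r["score"]) for r in tip_of(n,k)[:2]])
E
```

```text
4.9 [179.771   0.306 158.19 ] F [ 0.409 -1.057 -0.971] box [-0.147  0.003  0.15 ]
side large_lid_edge [([242.7, 98.8], 0.57)]
side small_lid_edge [([253.1, 190.8], 0.95)]
top large_lid_edge [([153.6, 139.1], 0.83)]
top small_lid_edge [([263.7, 205.5], 0.88)]
```

View pics/i.png

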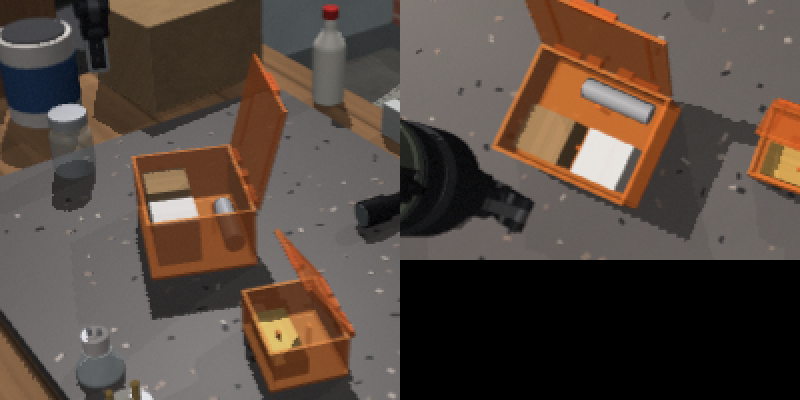

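The larger lid stands leaning back at its stop (edge near (243,99) in the side view), the smaller lid is unchanged and the arm is clear.

```bash
python3 -c "from bench import *; print(finish_job())"
```

```text
the job is handed in; nothing more can be done
None
```

I swung the larger box's lid back to its stop (about 1.8 rad by the cameras) and it stayed there after the arm backed clear; the smaller lid was not touched, and the job was handed in at about 5 s.

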